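# Fit the selector valve's handle over its cross key and set it to the mark

### The job

Put the loose red handle onto the stem of the fuel selector valve, turning it as needed until its slot drops over the stem's cross key and it sits fully home on the valve. Then turn the fitted handle clockwise (seen from above) until its bar lines up with the red marks on the valve, and let go. Feel your way: never press the handle against the valve with more than 40 N, and leave the other things on the bench where they are.

Things in the scene. Friction and masses are not known exactly. Their poses are not given: they have to be found in the camera images.
- handle: Loose red plastic valve handle, about 0.16 kg, standing upright on the bench. Round hub 44 mm across, domed top 40 mm high, carrying an upright bar. Origin: centre of its underside; z up, x along the bar. Underside: central blind bore 16.2 mm wide, 34 mm deep, and a slot right across along x, 10.5 mm wide and deep, edges broken 0.6 mm. Looks the same after a half turn.
- handle_bar (a point): Middle of the handle's bar, 57 mm above its underside; axes as the handle's. The bar is 66 mm long (x), 14 mm thick (y) and reaches from the hub's dome (40 mm above the underside) to 72 mm; grip it across its thickness, fingertips 42 mm or more above the underside to clear the dome. White line along its top.
- valve: Fuel selector valve, fixed to the bench: grey square plate 104 x 104 x 8 mm, round aluminium body with a flat round top 80 mm across, 50 mm above the bench; brass ports at +x, +y and -y, reaching 56 mm from the axis. Origin: centre of the plate's underside; x runs through the two red marks, painted at the flat top's +x and -x edges.
- valve_seat (a point): Centre of the valve's flat top, 50 mm above the bench, on the stem's axis, where the centre of the handle's underside comes to rest; axes as the valve's. Resting unaligned on the cross key the underside stands 9 mm above this; it drops those 9 mm once the slot is within about 0.08 rad of the key.
- stem_top (a point): Top of the valve's steel stem, 30 mm above the flat top, on its axis. Stem 14 mm in diameter, its last 8 mm tapering to 7 mm. It turns about the vertical, stiffly (about 0.2 N m of friction), and stays where left. This point is fixed to the valve and does not show the stem's angle.
- key_mid (a point): Middle of the dark square cross key through the stem's foot, 8 x 8 mm, 34 mm long, its flat top 9 mm above the flat top. It turns with the stem, but this point does not: the key's angle is not measured. At the start it lies 0.35 to 1.35 rad anticlockwise (from above) of the valve's x axis; stops at 1.55 rad anticlockwise and 0.2 rad clockwise.
- oil_bottle: Bystander: small squeeze bottle with a red pointed cap, 52 mm across, 140 mm tall, standing. Origin: centre of its underside.
- masking_tape: Bystander: roll of masking tape lying flat, 104 mm across, 24 mm high. Origin: centre of its underside.
- angle_clip: Bystander: small aluminium angle clip, 52 x 31 x 25 mm. Origin: centre of its underside.
Things that resemble listed ones, but are neither listed nor needed, are in the scene too. What is shaped like the valve but brown is not meant.

How it is judged:
By the outcome, as a careful person would: the job done as asked, in the order asked, and still so for the second after the job is handed in, with the robot touching nothing.
It also fails if it takes over 53 s, if anything falls off the work surface, if the arm or the gripper's body presses on something with over 40 N, if the wrist force passes 120 N, or if a joint passes its speed limit or range.

### The arm

A 6-joint arm with a two-finger parallel gripper is mounted at the origin on the work surface; the furniture and walls round the work are solid. World frame = base frame: x ahead of the robot, y to its left, z up, the work surface at z = 0. Lengths are in mm, angles in rad, forces in N, time in s.
With the tool pointing down it reaches from about 350 to 775 mm from the base axis. Payload 7.3 kg.
Tool frame: the origin (TCP) lies at the very end of the fingers, on their centre line; the grasp point (between the pads) lies bot.grip_point_offset behind it (bot.grip_point_offset is the distance from the TCP to the grasp point, in mm); z points along the fingers, y is the line along which they close (so a half turn about z gives the same grasp; the last joint's range is limited). The gripper opens to 92 mm and grips with 3 to 60 N. Pads are 19 mm wide; open, the fingers measure 130 mm over their backs; the gripper's body (75 mm by 190 mm) begins 47 mm behind the grasp point.
Start: joints at [0.966, 0.342, 1.524, -0, 1.275, -0.146], TCP at [232.497, 470.733, 226.741] pointing down, gripper open.
Joint ranges: [-2.53, 2.53], [-0.77, 2.02], [0.04, 2.7], [-1, 4.14], [0.28, 2.66], [-3.11, 3.11]. Speed limits (rad/s): [2.57, 2.57, 3.14, 3.14, 3.14, 3.14].

### API

Orientations are given as [roll, pitch, yaw] about the fixed x, y, z axes, in that order (R = Rz(yaw) Ry(pitch) Rx(roll)).
In Python, from plant import bot gives the robot as it stands. The module is installed in compiled form; this text tells all that it offers.
- The arm moves only by the tool carry_out, never from a script. Its argument "plan" is a list of rows, each an object of numbers: "tx", "ty", "tz": the shift along the world's x, y, z in mm; "rx", "ry", "rz": the turn, a rotation vector about the world's x, y, z in rad. A call has 1 to 12 rows; each row shifts and turns the commanded pose from where the row before left it; what a row does not reach is not made up. A row lasts 1/10 s, in which the tool goes at most 50 mm and 8.59 degrees, less where a joint would pass 70% of its speed; a pose out of reach is approached as far as the arm can. A call with a gripper value outside its range is refused whole. "gripper" is the closure, from 0 (fully open) to 1 (shut), set as the call begins (left out, the last holds). The fingers move at their own pace and stop on an object; the grip force is fixed at half the most. Time passes only in rows, so rows that do not move let the fingers close. It gives the time, the measured TCP pose, the force, the opening and the grip force at its end, in the units of the state.
- bot.get_obs(): the state, without advancing time (a new reading comes with each control period).
- bot.capture(name): name is "side" or "top"; returns the picture (384x512x3 uint8, red, green, blue); there is no depth.
- bot.camera_model(name): a dict with "camera_matrix" (3x3 intrinsics, pixels), "R" (3x3) and "t" (3): a world point X has camera coordinates R X + t. Camera axes: x right, y down, z forward; pixel columns grow to the right and rows downward; lengths in mm; the calibration is good to about 2 mm. A picture is of the moment at which its call begins. camera_model takes no time and is no camera call.
- bot.close_job(): hands the job in; it is judged then, once.
The state is a dict: "time": time; "joint_positions": joint angles; "dq": joint speeds; "tau": joint torques, N m; "tool_pos": TCP position; "tcp_rot": TCP orientation; "contact_force": force on the tool from outside, world axes, zero at the start; "moment": the same for the moment, N m; "grip_width": finger opening in mm; "finger_force": force on a finger pad.
Only numpy, scipy, OpenCV 4.12 (cv2) and the standard library are available. Lean on these libraries where they do the work, as an engineer would, in place of code of your own. Each camera call takes 0.05 s, during which the arm holds its last target. There are 200 camera calls.

## Working session

There is one attempt and no reset: what is moved stays moved. The work goes in short steps, Python scripts to look and compute and a tool call to move; the robot and the scene stay as the last step left them, time stands still between calls to the robot, and variables do not carry over. Pictures are saved under pics/ and viewed, at most 10 in all, crops included, and the job is handed in when it is done.

Besides the shell and the picture viewer there is one more tool, called after "Emit:" by a JSON object that holds its "name" and its "arguments", one argument or row to a line. carry_out: Moves the arm, as the interface text tells. Its arguments: {"type":"object","properties":{"plan":{"type":"array"},"gripper":{"type":"number"}},"required":["plan"]}

```bash
mkdir -p pics; python3 - <<'E'
from plant import bot
import cv2
for n in("top","side"):
    cv2.imwrite(f"pics/{n}0.png",bot.capture(n)[:,:,::-1]); m=bot.camera_model(n); print(n,m)
print(bot.grip_point_offset, bot.get_obs())
E
```

```text
top {'camera_matrix': array([[490.81606939,   0.        , 252.66555808],
       [  0.        , 490.81606939, 188.51586718],
       [  0.        ,   0.        ,   1.        ]]), 'R': array([[ 0.00161051, -0.99998778,  0.00467403],
       [-0.9910799 , -0.00221899, -0.13325052],
       [ 0.13325926, -0.00441773, -0.99107137]]), 't': array([  33.1582558 ,  537.68956157, 1116.20267171])}
side {'camera_matrix': array([[446.80987147,   0.        , 251.24042401],
       [  0.        , 446.80987147, 192.47426495],
       [  0.        ,   0.        ,   1.        ]]), 'R': array([[ 9.33840711e-01, -3.57688811e-01, -4.90435123e-04],
       [-2.42268761e-01, -6.31496405e-01, -7.36558306e-01],
       [ 2.63148956e-01,  6.87946949e-01, -6.76373877e-01]]), 't': array([-480.53365569,  204.1427531 , 1075.39157271])}
18.8 {'time': 0.1, 'joint_positions': array([ 9.66023737e-01,  3.42635454e-01,  1.52488725e+00, -3.09083058e-05,
        1.27541140e+00, -1.46015878e-01]), 'dq': array([ 0.00141275, -0.00162283, -0.00275539, -0.00094796, -0.00040347,
       -0.0010844 ]), 'tau': array([ 7.57335947e-04, -4.32004023e+01, -2.44693297e+01,  7.18284189e-02,
        5.25522628e-02, -2.96268695e-05]), 'tool_pos': array([232.28120641, 470.42589826, 226.13554583]), 'tcp_rot': array([-3.14026118e+00, -1.65934682e-04,  2.68284485e+00]), 'contact_force': array([-0.66042283, -0.55683708, -0.50891233]), 'moment': array([-0.07168866,  0.02701896,  0.01833401]), 'finger_force': 0.0, 'grip_width': 91.78088260118095}
```

View pics/top0.png

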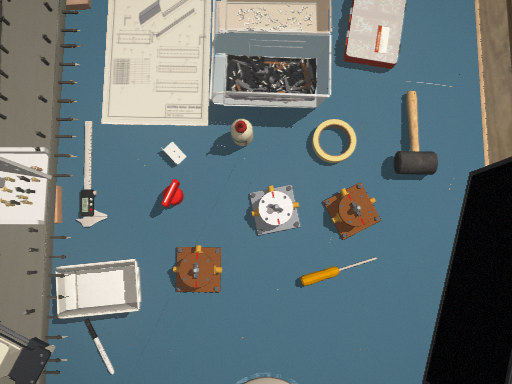

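View pics/side0.png

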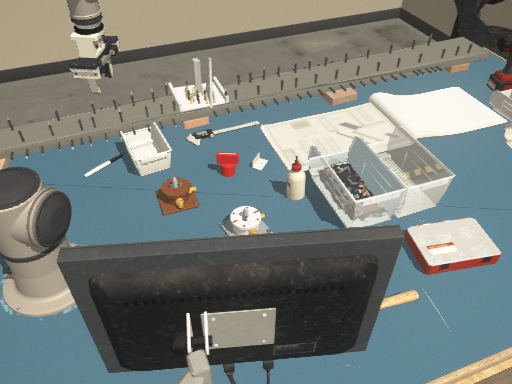

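Candidates for the handle are the red barred knob at top (173,194), the bottle cap at (241,127) and the red label at (383,40); I choose the knob. Candidates for the valve are the grey one at (275,209) and the brown ones at (198,270) and (351,211); I choose the grey one. A close crop will check both.

```bash
cat > h.py <<'E'
from plant import bot
import cv2, numpy as np
def px2w(n,uv,z):
    m=bot.camera_model(n);K,R,t=m["camera_matrix"],m["R"],m["t"]
    d=R.T@np.linalg.inv(K)@np.array([uv[0],uv[1],1.]);c=-R.T@t
    return c+d*(z-c[2])/d[2]
def w2px(n,X):
    m=bot.camera_model(n);p=m["camera_matrix"]@(m["R"]@np.asarray(X,float)+m["t"]);return p[:2]/p[2]
E
python3 - <<'E'
import cv2,numpy as np
a=cv2.imread("pics/top0.png")
f=lambda c:cv2.resize(c,None,fx=6,fy=6,interpolation=cv2.INTER_CUBIC)
l=f(a[176:212,150:200]);r=f(a[178:240,242:308])
cv2.imwrite("pics/c1.png",np.hstack([np.vstack([l,np.zeros((r.shape[0]-l.shape[0],l.shape[1],3),np.uint8)]),r]))
E
```

```text
(no output)
```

View pics/c1.png

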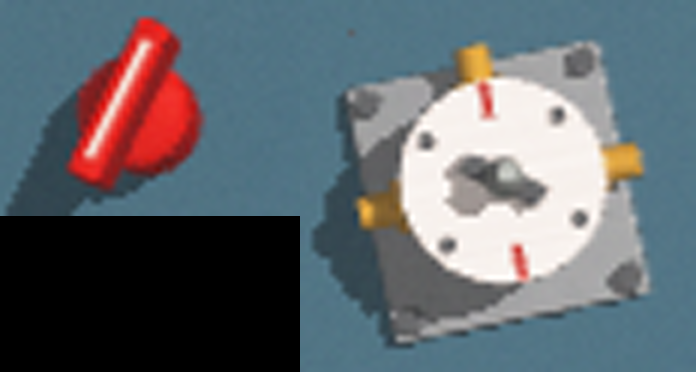

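The crop shows the red handle: its white line runs from (174,183) to (165,202). The grey valve's disc is centred near (276,208), with red marks at (273,194) and (278,222) and the +x port at the top. The key lies roughly from left (269,205) to right (282,210).

```bash
python3 - <<'E'
from h import *
a=cv2.imread("pics/top0.png"); f=a.astype(int)
g=lambda x,y,ox,oy:np.array([ox+(x+.5)/6-.5,oy+(y+.5)/6-.5])
# disc
m=np.zeros(a.shape[:2],np.uint8); s=f[178:240,242:308]
b=((s.min(2)>205)).astype(np.uint8)
c=max(cv2.findContours(b,cv2.RETR_EXTERNAL,cv2.CHAIN_APPROX_NONE)[0],key=len)
e=cv2.fitEllipse(cv2.convexHull(c)); print("disc",e)
ctr=np.array(e[0])+[242,178]; V=px2w("top",ctr,50); print("V",ctr,V)
red=lambda s:((s[...,2]>150)&(s[...,1]<90)&(s[...,0]<90))
M1=px2w("top",g(186,100,242,178),50);M2=px2w("top",g(220,262,242,178),50)
d=M1-M2;print("marks",M1,M2,"mid",(M1+M2)/2,"ang",np.arctan2(d[1],d[0]),np.linalg.norm(d))
A=px2w("top",g(147,42,150,176),72);B=px2w("top",g(90,155,150,176),72);d=A-B
print("bar",A,B,(A+B)/2,np.linalg.norm(d),np.arctan2(d[1],d[0]))
K1=px2w("top",g(160,165,242,178),59);K2=px2w("top",g(243,192,242,178),59);d=K1-K2
print("key",K1,K2,np.linalg.norm(d),np.arctan2(d[1],d[0]))
# bar white line & red blob
s=f[176:212,150:200]; w=(s.min(2)>140); ys,xs=np.nonzero(w); print("white",xs.mean()+150,ys.mean()+176,px2w("top",(xs.mean()+150,ys.mean()+176),72),len(xs))
# side: red blob vs. predicted
sd=cv2.imread("pics/side0.png").astype(int)[145:182,210:245]; ys,xs=np.nonzero(red(sd)); print("side red bbox",xs.min()+210,xs.max()+210,ys.min()+145,ys.max()+145)
for z in(0,72):
  print(z,[w2px("side",(*p[:2],z)).round(1) for p in(A,B,(A+B)/2)])
print("stem top side",w2px("side",(V[0],V[1],80)))
E
python3 - <<'E'
import cv2
a=cv2.imread("pics/side0.png")
cv2.imwrite("pics/c2.png",cv2.resize(a[145:240,205:275],None,fx=6,fy=6,interpolation=cv2.INTER_CUBIC))
E
```

```text
disc ((33.359519958496094, 29.6097412109375), (33.31007385253906, 33.999393463134766), 106.88041687011719)
V [275.35951996 207.60974121] [491.40501419 -18.1672419   50.        ]
marks [522.43811842 -11.87977672  50.        ] [459.95117547 -24.66874116  50.        ] mid [491.19464695 -18.27425894  50.        ] ang 0.2018782270268242 63.78225184067488
bar [545.98999292 213.16016328  72.        ] [502.86530107 233.65696663  72.        ] [524.427647   223.40856496  72.        ] 47.747858541017244 -0.4436862206444332
key [496.32189862  -1.45206735  59.        ] [486.04904687 -33.07102025  59.        ] 33.245896971120686 1.2566590550672072
white 169.0 192.0 [524.36947442 224.19120495  72.        ] 29
side red bbox 217 238 152 176
0 [array([235.9, 171.9]), array([220.4, 171.2]), array([228.1, 171.6])]
72 [array([235.3, 153.2]), array([219.2, 152.4]), array([227.3, 152.8])]
stem top side [245.28058534 207.25093822]
```

View pics/c2.png

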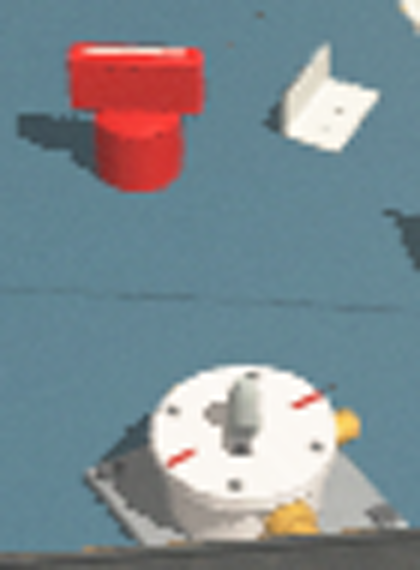

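The side view agrees with the top estimate, within 1 px at the bar and the stem top.

- **Handle:** at (524.4, 223.8), bar angle -0.444.
- **Valve:** at (491.3, -18.2), x axis at 0.202.
- **Key:** about 1.26 in the world frame, so 1.05 from the valve's x axis.

I'll move to above the handle.

Emit:
{"name": "carry_out", "arguments": {
  "plan": [
    {"tx": 29.2,"ty": -24.7,"tz": -8,"rz": 0.0015},
    {"tx": 29.2,"ty": -24.7,"tz": -8,"rz": 0.0015},
    {"tx": 29.2,"ty": -24.7,"tz": -8,"rz": 0.0015},
    {"tx": 29.2,"ty": -24.7,"tz": -8,"rz": 0.0015},
    {"tx": 29.2,"ty": -24.7,"tz": -8,"rz": 0.0015},
    {"tx": 29.2,"ty": -24.7,"tz": -8,"rz": 0.0015},
    {"tx": 29.2,"ty": -24.7,"tz": -8,"rz": 0.0015},
    {"tx": 29.2,"ty": -24.7,"tz": -8,"rz": 0.0015},
    {"tx": 29.2,"ty": -24.7,"tz": -8,"rz": 0.0015},
    {"tx": 29.2,"ty": -24.7,"tz": -8,"rz": 0.0015},
    {"tz": 0},
    {"tz": 0}
  ],
  "gripper": 0
}}

```text
invalid input at $.plan[0]: expected keys tx, ty, tz, rx, ry, rz
```

Emit:
{"name": "carry_out", "arguments": {
  "plan": [
    {"tx": 29.2,"ty": -24.7,"tz": -8,"rx": 0,"ry": 0,"rz": 0.0015},
    {"tx": 29.2,"ty": -24.7,"tz": -8,"rx": 0,"ry": 0,"rz": 0.0015},
    {"tx": 29.2,"ty": -24.7,"tz": -8,"rx": 0,"ry": 0,"rz": 0.0015},
    {"tx": 29.2,"ty": -24.7,"tz": -8,"rx": 0,"ry": 0,"rz": 0.0015},
    {"tx": 29.2,"ty": -24.7,"tz": -8,"rx": 0,"ry": 0,"rz": 0.0015},
    {"tx": 29.2,"ty": -24.7,"tz": -8,"rx": 0,"ry": 0,"rz": 0.0015},
    {"tx": 29.2,"ty": -24.7,"tz": -8,"rx": 0,"ry": 0,"rz": 0.0015},
    {"tx": 29.2,"ty": -24.7,"tz": -8,"rx": 0,"ry": 0,"rz": 0.0015},
    {"tx": 29.2,"ty": -24.7,"tz": -8,"rx": 0,"ry": 0,"rz": 0.0015},
    {"tx": 29.2,"ty": -24.7,"tz": -8,"rx": 0,"ry": 0,"rz": 0.0015},
    {"tx": 0,"ty": 0,"tz": 0,"rx": 0,"ry": 0,"rz": 0},
    {"tx": 0,"ty": 0,"tz": 0,"rx": 0,"ry": 0,"rz": 0}
  ],
  "gripper": 0
}}

```text
time: 1.3
tool_pos: [524.3, 223.2, 146.0]
tcp_rot: [-3.141, -0.002, 2.696]
contact_force: [0.2, -0.8, 0.6]
grip_width: 92.0
finger_force: 0.0
```

Emit:
{"name": "carry_out", "arguments": {
  "plan": [
    {"tx": 0,"ty": 0.5,"tz": -25,"rx": 0,"ry": 0,"rz": 0},
    {"tx": 0,"ty": 0,"tz": -25,"rx": 0,"ry": 0,"rz": 0},
    {"tx": 0,"ty": 0,"tz": -25,"rx": 0,"ry": 0,"rz": 0},
    {"tx": 0,"ty": 0,"tz": -15,"rx": 0,"ry": 0,"rz": 0},
    {"tx": 0,"ty": 0,"tz": -10,"rx": 0,"ry": 0,"rz": 0},
    {"tx": 0,"ty": 0,"tz": 0,"rx": 0,"ry": 0,"rz": 0}
  ]
}}

```text
time: 1.9
tool_pos: [523.1, 224.9, 45.9]
tcp_rot: [-3.14, -0.002, 2.699]
contact_force: [0.5, -0.1, -0.2]
grip_width: 91.8
finger_force: 0.0
```

Emit:
{"name": "carry_out", "arguments": {
  "plan": [
    {"tx": 0,"ty": 0,"tz": 0,"rx": 0,"ry": 0,"rz": 0},
    {"tx": 0,"ty": 0,"tz": 0,"rx": 0,"ry": 0,"rz": 0},
    {"tx": 0,"ty": 0,"tz": 0,"rx": 0,"ry": 0,"rz": 0},
    {"tx": 0,"ty": 0,"tz": 0,"rx": 0,"ry": 0,"rz": 0},
    {"tx": 0,"ty": 0,"tz": 0,"rx": 0,"ry": 0,"rz": 0},
    {"tx": 0,"ty": 0,"tz": 0,"rx": 0,"ry": 0,"rz": 0},
    {"tx": 0,"ty": 0,"tz": 0,"rx": 0,"ry": 0,"rz": 0},
    {"tx": 0,"ty": 0,"tz": 0,"rx": 0,"ry": 0,"rz": 0}
  ],
  "gripper": 1
}}

```text
time: 2.7
tool_pos: [524.5, 224.2, 46.7]
tcp_rot: [3.142, -0.0, 2.698]
contact_force: [-0.1, -0.4, -0.7]
grip_width: 32.4
finger_force: 0.0
```

Emit:
{"name": "carry_out", "arguments": {
  "plan": [
    {"tx": 0,"ty": 0,"tz": 0,"rx": 0,"ry": 0,"rz": 0},
    {"tx": 0,"ty": 0,"tz": 0,"rx": 0,"ry": 0,"rz": 0},
    {"tx": 0,"ty": 0,"tz": 0,"rx": 0,"ry": 0,"rz": 0},
    {"tx": 0,"ty": 0,"tz": 0,"rx": 0,"ry": 0,"rz": 0},
    {"tx": 0,"ty": 0,"tz": 0,"rx": 0,"ry": 0,"rz": 0}
  ]
}}

```text
time: 3.2
tool_pos: [524.3, 224.2, 46.5]
tcp_rot: [-3.141, -0.0, 2.698]
contact_force: [0.3, 0.1, -1.7]
grip_width: 13.9
finger_force: 30.0
```

```bash
python3 - <<'E'
from h import *
o=bot.get_obs();print(o["time"],o["tool_pos"],o["tcp_rot"],o["grip_width"],o["finger_force"],o["contact_force"],o["moment"])
E
```

```text
3.2 [524.34744665 224.20764302  46.54299172] [-3.14142352e+00 -3.15926769e-04  2.69780426e+00] 13.913979921233338 29.997331202030182 [ 0.3028288   0.10749451 -1.65531063] [-0.01102335  0.0038731  -0.02963946]
```

Emit:
{"name": "carry_out", "arguments": {
  "plan": [
    {"tx": 0,"ty": 0,"tz": 15,"rx": 0,"ry": 0,"rz": 0},
    {"tx": 0,"ty": 0,"tz": 30,"rx": 0,"ry": 0,"rz": 0},
    {"tx": 0,"ty": 0,"tz": 35,"rx": 0,"ry": 0,"rz": 0},
    {"tx": 0,"ty": 0,"tz": 25,"rx": 0,"ry": 0,"rz": 0},
    {"tx": 0,"ty": 0,"tz": 5,"rx": 0,"ry": 0,"rz": 0}
  ]
}}

```text
time: 3.7
tool_pos: [526.1, 224.7, 159.8]
tcp_rot: [3.138, 0.005, 2.698]
contact_force: [0.2, -0.2, -1.2]
grip_width: 13.7
finger_force: 30.0
```

Emit:
{"name": "carry_out", "arguments": {
  "plan": [
    {"tx": -3.3,"ty": -24.2,"tz": 0,"rx": 0,"ry": 0,"rz": -0.144},
    {"tx": -3.3,"ty": -24.2,"tz": 0,"rx": 0,"ry": 0,"rz": -0.144},
    {"tx": -3.3,"ty": -24.2,"tz": 0,"rx": 0,"ry": 0,"rz": -0.144},
    {"tx": -3.3,"ty": -24.2,"tz": 0,"rx": 0,"ry": 0,"rz": -0.144},
    {"tx": -3.3,"ty": -24.2,"tz": 0,"rx": 0,"ry": 0,"rz": -0.144},
    {"tx": -3.3,"ty": -24.2,"tz": 0,"rx": 0,"ry": 0,"rz": -0.144},
    {"tx": -3.3,"ty": -24.2,"tz": 0,"rx": 0,"ry": 0,"rz": -0.144},
    {"tx": -3.3,"ty": -24.2,"tz": 0,"rx": 0,"ry": 0,"rz": -0.144},
    {"tx": -3.3,"ty": -24.2,"tz": 0,"rx": 0,"ry": 0,"rz": -0.144},
    {"tx": -3.3,"ty": -24.2,"tz": 0,"rx": 0,"ry": 0,"rz": -0.144},
    {"tx": 0,"ty": 0,"tz": 0,"rx": 0,"ry": 0,"rz": 0},
    {"tx": 0,"ty": 0,"tz": 0,"rx": 0,"ry": 0,"rz": 0}
  ]
}}

```text
time: 4.9
tool_pos: [491.0, -17.8, 155.8]
tcp_rot: [-3.14, -0.0, 1.258]
contact_force: [0.4, -0.5, -1.5]
grip_width: 13.6
finger_force: 30.0
```

```bash
python3 - <<'E'
from h import *
P=[]
for i in range(3):
    s=bot.capture("side"); P.append(bot.get_obs()["tool_pos"])
o=bot.get_obs();print(o["time"],np.mean(P,0),o["tcp_rot"],o["grip_width"],o["finger_force"],o["contact_force"],o["moment"],o["joint_positions"])
t=bot.capture("top")
a=cv2.resize(s[150:245,205:300,::-1],None,fx=6,fy=6,interpolation=cv2.INTER_CUBIC)
cv2.imwrite("pics/c3.png",a); cv2.imwrite("pics/top1.png",t[:,:,::-1])
x,y,z=np.mean(P,0);u=z-46.5
for q in ((491.3,-18.2,50),(491.3,-18.2,80),(x,y,u),(x,y,u+40)): print(q,((w2px("side",q)-[205,150])+.5)*6-.5)
E
```

```text
5.05 [491.23458839 -17.0750508  156.10917999] [-3.14082474e+00 -1.09674546e-04  1.26008913e+00] 13.931007712835882 29.997501969337463 [ 0.21635553 -0.58225398 -0.87474151] [-0.14923147  0.08373314  0.01997864] [-1.90582326e-01  3.53973381e-01  1.71865723e+00  2.29069347e-04
  1.06971129e+00  1.20014716e-01]
(491.3, -18.2, 50) [244.64257821 395.70390296]
(491.3, -18.2, 80) [243.97852526 346.11820079]
(np.float64(491.23458839231995), np.float64(-17.07505080256444), np.float64(109.60917998714297)) [242.21369511 293.72353151]
(np.float64(491.23458839231995), np.float64(-17.07505080256444), np.float64(149.60917998714297)) [241.23052831 222.27655586]
```

View pics/c3.png

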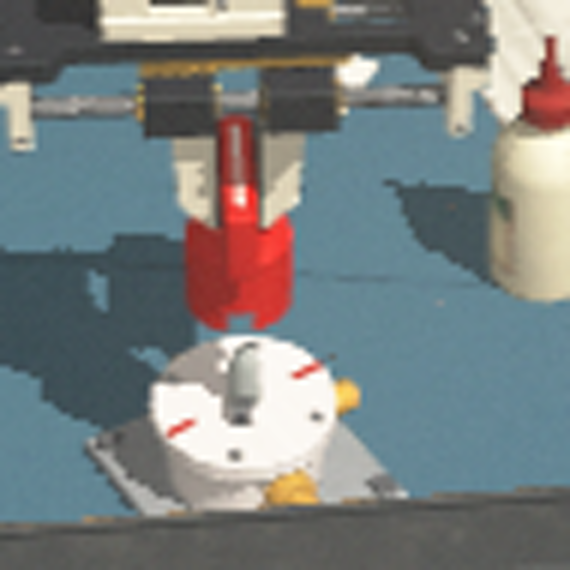

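The handle is held upright with its slot facing the camera. The hub is centred at crop (239.5, 270) and the stem top at (246,350), so it needs about 1 mm more in +x.

Emit:
{"name": "carry_out", "arguments": {
  "plan": [
    {"tx": 1,"ty": -0.8,"tz": -8,"rx": 0,"ry": 0,"rz": 0},
    {"tx": 0,"ty": 0,"tz": -12,"rx": 0,"ry": 0,"rz": 0},
    {"tx": 0,"ty": 0,"tz": -6,"rx": 0,"ry": 0,"rz": 0},
    {"tx": 0,"ty": 0,"tz": -4,"rx": 0,"ry": 0,"rz": 0},
    {"tx": 0,"ty": 0,"tz": -2,"rx": 0,"ry": 0,"rz": 0},
    {"tx": 0,"ty": 0,"tz": -2,"rx": 0,"ry": 0,"rz": 0},
    {"tx": 0,"ty": 0,"tz": -2,"rx": 0,"ry": 0,"rz": 0},
    {"tx": 0,"ty": 0,"tz": 0,"rx": 0,"ry": 0,"rz": 0}
  ]
}}

```text
time: 5.9
tool_pos: [492.5, -18.6, 120.7]
tcp_rot: [3.142, 0.0, 1.258]
contact_force: [0.5, -0.4, -0.9]
grip_width: 13.6
finger_force: 30.0
```

Emit:
{"name": "carry_out", "arguments": {
  "plan": [
    {"tx": 0,"ty": 0,"tz": -2,"rx": 0,"ry": 0,"rz": 0},
    {"tx": 0,"ty": 0,"tz": -2,"rx": 0,"ry": 0,"rz": 0},
    {"tx": 0,"ty": 0,"tz": 0,"rx": 0,"ry": 0,"rz": 0}
  ]
}}

```text
time: 6.2
tool_pos: [492.3, -18.5, 116.5]
tcp_rot: [-3.141, 0.0, 1.258]
contact_force: [0.5, 0.2, -2.1]
grip_width: 13.7
finger_force: 30.0
```

Emit:
{"name": "carry_out", "arguments": {
  "plan": [
    {"tx": 0,"ty": 0,"tz": -2,"rx": 0,"ry": 0,"rz": 0},
    {"tx": 0,"ty": 0,"tz": -2,"rx": 0,"ry": 0,"rz": 0},
    {"tx": 0,"ty": 0,"tz": -2,"rx": 0,"ry": 0,"rz": 0},
    {"tx": 0,"ty": 0,"tz": 0,"rx": 0,"ry": 0,"rz": 0}
  ]
}}

```text
time: 6.6
tool_pos: [492.3, -18.5, 110.4]
tcp_rot: [-3.141, 0.0, 1.258]
contact_force: [0.2, -0.2, -1.4]
grip_width: 13.7
finger_force: 30.0
```

Emit:
{"name": "carry_out", "arguments": {
  "plan": [
    {"tx": 0,"ty": 0,"tz": -1,"rx": 0,"ry": 0,"rz": 0},
    {"tx": 0,"ty": 0,"tz": -1,"rx": 0,"ry": 0,"rz": 0},
    {"tx": 0,"ty": 0,"tz": -1,"rx": 0,"ry": 0,"rz": 0},
    {"tx": 0,"ty": 0,"tz": 0,"rx": 0,"ry": 0,"rz": 0}
  ]
}}

```text
time: 7.0
tool_pos: [492.4, -18.5, 107.6]
tcp_rot: [-3.141, 0.0, 1.258]
contact_force: [0.1, -0.7, -2.1]
grip_width: 13.6
finger_force: 30.0
```

Stem is in the bore with no side force; the underside is about 61 mm up. I'll feel for the key.

Emit:
{"name": "carry_out", "arguments": {
  "plan": [
    {"tx": 0,"ty": 0,"tz": -1,"rx": 0,"ry": 0,"rz": 0},
    {"tx": 0,"ty": 0,"tz": -1,"rx": 0,"ry": 0,"rz": 0},
    {"tx": 0,"ty": 0,"tz": 0,"rx": 0,"ry": 0,"rz": 0}
  ]
}}

```text
time: 7.3
tool_pos: [492.4, -18.5, 105.6]
tcp_rot: [-3.141, 0.0, 1.258]
contact_force: [-0.0, -0.2, -1.9]
grip_width: 14.1
finger_force: 30.0
```

Emit:
{"name": "carry_out", "arguments": {
  "plan": [
    {"tx": 0,"ty": 0,"tz": -0.5,"rx": 0,"ry": 0,"rz": 0},
    {"tx": 0,"ty": 0,"tz": -0.5,"rx": 0,"ry": 0,"rz": 0},
    {"tx": 0,"ty": 0,"tz": 0,"rx": 0,"ry": 0,"rz": 0}
  ]
}}

```text
time: 7.6
tool_pos: [492.5, -18.5, 104.7]
tcp_rot: [3.142, 0.0, 1.258]
contact_force: [-0.1, 1.3, -0.9]
grip_width: 13.9
finger_force: 30.0
```

Emit:
{"name": "carry_out", "arguments": {
  "plan": [
    {"tx": 0,"ty": 0,"tz": -0.5,"rx": 0,"ry": 0,"rz": 0},
    {"tx": 0,"ty": 0,"tz": 0,"rx": 0,"ry": 0,"rz": 0}
  ]
}}

```text
time: 7.8
tool_pos: [492.5, -18.5, 104.2]
tcp_rot: [3.142, -0.0, 1.258]
contact_force: [-0.9, -0.4, -0.4]
grip_width: 13.9
finger_force: 30.0
```

Emit:
{"name": "carry_out", "arguments": {
  "plan": [
    {"tx": 0,"ty": 0,"tz": -0.5,"rx": 0,"ry": 0,"rz": 0},
    {"tx": 0,"ty": 0,"tz": -0.5,"rx": 0,"ry": 0,"rz": 0},
    {"tx": 0,"ty": 0,"tz": 0,"rx": 0,"ry": 0,"rz": 0}
  ]
}}

```text
time: 8.1
tool_pos: [492.4, -18.5, 103.1]
tcp_rot: [-3.141, 0.0, 1.258]
contact_force: [-0.2, 0.3, -1.5]
grip_width: 13.7
finger_force: 30.0
```

Emit:
{"name": "carry_out", "arguments": {
  "plan": [
    {"tx": 0,"ty": 0,"tz": -0.5,"rx": 0,"ry": 0,"rz": 0},
    {"tx": 0,"ty": 0,"tz": -0.5,"rx": 0,"ry": 0,"rz": 0},
    {"tx": 0,"ty": 0,"tz": 0,"rx": 0,"ry": 0,"rz": 0}
  ]
}}

```text
time: 8.4
tool_pos: [492.4, -18.5, 102.2]
tcp_rot: [-3.141, -0.0, 1.258]
contact_force: [-1.0, 0.3, -0.3]
grip_width: 14.0
finger_force: 30.0
```

```bash
python3 - <<'E'
from h import *
o=bot.get_obs();print(o["time"],o["tool_pos"],o["tcp_rot"],o["contact_force"],o["moment"])
E
```

```text
8.4 [492.40354233 -18.52032854 102.18677654] [-3.14144585e+00 -8.14058416e-06  1.25777887e+00] [-0.99418189  0.28656342 -0.25966724] [ 0.01171458  0.28001388 -0.0337965 ]
```

Underside is about 3 mm below the key top with no force, so the slot appears to be over the key. I'll continue gently down to the seat.

Emit:
{"name": "carry_out", "arguments": {
  "plan": [
    {"tx": 0,"ty": 0,"tz": -1,"rx": 0,"ry": 0,"rz": 0},
    {"tx": 0,"ty": 0,"tz": -1,"rx": 0,"ry": 0,"rz": 0},
    {"tx": 0,"ty": 0,"tz": 0,"rx": 0,"ry": 0,"rz": 0}
  ]
}}

```text
time: 8.7
tool_pos: [492.4, -18.5, 100.1]
tcp_rot: [-3.141, -0.0, 1.258]
contact_force: [-0.9, -0.4, 0.4]
grip_width: 13.9
finger_force: 30.0
```

Emit:
{"name": "carry_out", "arguments": {
  "plan": [
    {"tx": 0,"ty": 0,"tz": -1,"rx": 0,"ry": 0,"rz": 0},
    {"tx": 0,"ty": 0,"tz": -1,"rx": 0,"ry": 0,"rz": 0},
    {"tx": 0,"ty": 0,"tz": 0,"rx": 0,"ry": 0,"rz": 0}
  ]
}}

```text
time: 9.0
tool_pos: [492.4, -18.5, 98.1]
tcp_rot: [-3.141, -0.0, 1.258]
contact_force: [-1.6, 1.3, 2.0]
grip_width: 13.6
finger_force: 30.0
```

Emit:
{"name": "carry_out", "arguments": {
  "plan": [
    {"tx": 0,"ty": 0,"tz": -0.5,"rx": 0,"ry": 0,"rz": 0},
    {"tx": 0,"ty": 0,"tz": -0.5,"rx": 0,"ry": 0,"rz": 0},
    {"tx": 0,"ty": 0,"tz": 0,"rx": 0,"ry": 0,"rz": 0}
  ]
}}

```text
time: 9.3
tool_pos: [492.5, -18.5, 97.2]
tcp_rot: [-3.142, -0.0, 1.258]
contact_force: [-1.2, -0.8, 2.3]
grip_width: 13.9
finger_force: 30.0
```

Emit:
{"name": "carry_out", "arguments": {
  "plan": [
    {"tx": 0,"ty": 0,"tz": -0.5,"rx": 0,"ry": 0,"rz": 0},
    {"tx": 0,"ty": 0,"tz": 0,"rx": 0,"ry": 0,"rz": 0}
  ]
}}

```text
time: 9.5
tool_pos: [492.5, -18.6, 96.7]
tcp_rot: [3.142, -0.0, 1.258]
contact_force: [-2.7, 2.0, 3.5]
grip_width: 14.1
finger_force: 30.0
```

Emit:
{"name": "carry_out", "arguments": {
  "plan": [
    {"tx": 0,"ty": 0,"tz": -0.4,"rx": 0,"ry": 0,"rz": 0},
    {"tx": 0,"ty": 0,"tz": 0,"rx": 0,"ry": 0,"rz": 0}
  ]
}}

```text
time: 9.7
tool_pos: [492.5, -18.5, 96.3]
tcp_rot: [3.142, -0.0, 1.258]
contact_force: [-2.2, 2.1, 3.6]
grip_width: 13.8
finger_force: 30.0
```

Emit:
{"name": "carry_out", "arguments": {
  "plan": [
    {"tx": -0.5,"ty": 0.4,"tz": -0.4,"rx": 0,"ry": 0,"rz": 0},
    {"tx": 0,"ty": 0,"tz": 0,"rx": 0,"ry": 0,"rz": 0}
  ]
}}

```text
time: 9.9
tool_pos: [492.4, -18.4, 96.2]
tcp_rot: [3.14, 0.0, 1.258]
contact_force: [-1.3, 0.2, 4.7]
grip_width: 13.8
finger_force: 30.0
```

Emit:
{"name": "carry_out", "arguments": {
  "plan": [
    {"tx": 0,"ty": 0,"tz": -0.4,"rx": 0,"ry": 0,"rz": 0},
    {"tx": 0,"ty": 0,"tz": 0,"rx": 0,"ry": 0,"rz": 0}
  ]
}}

```text
time: 10.1
tool_pos: [492.4, -18.4, 96.2]
tcp_rot: [3.14, 0.0, 1.258]
contact_force: [-2.7, 0.3, 7.9]
grip_width: 13.6
finger_force: 30.0
```

```bash
python3 - <<'E'
from h import *
o=bot.get_obs();print(o["time"],o["tool_pos"],o["tcp_rot"],o["contact_force"],o["moment"])
s=bot.capture("side")
cv2.imwrite("pics/c4.png",cv2.resize(s[165:245,205:285,::-1],None,fx=7,fy=7,interpolation=cv2.INTER_CUBIC))
E
```

```text
10.1 [492.39532993 -18.40914514  96.16472297] [3.14021921e+00 1.72290275e-04 1.25789794e+00] [-2.73119652  0.28970453  7.86290536] [-0.1187905   0.68417713 -0.13627252]
```

View pics/c4.png

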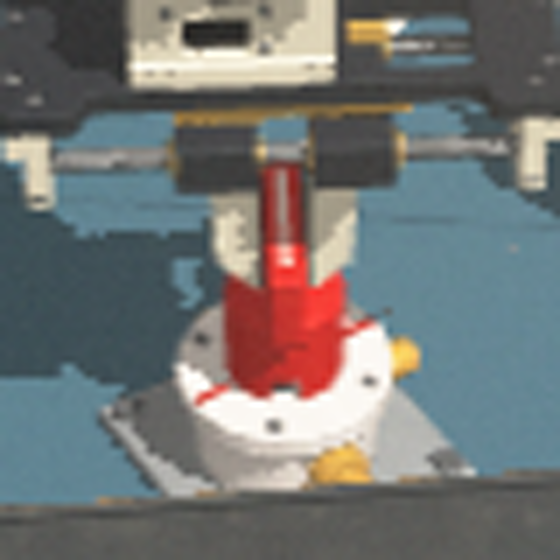

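The hub now sits flat on the valve top, crop (285,385), with nothing visible under it. Height stopped at 96.2 with 8 N, so it's seated. I'll ease the pressure and turn clockwise.

Emit:
{"name": "carry_out", "arguments": {
  "plan": [
    {"tx": 0,"ty": 0,"tz": 0.7,"rx": 0,"ry": 0,"rz": 0},
    {"tx": 0,"ty": 0,"tz": 0,"rx": 0,"ry": 0,"rz": -0.05},
    {"tx": 0,"ty": 0,"tz": 0,"rx": 0,"ry": 0,"rz": -0.1},
    {"tx": 0,"ty": 0,"tz": 0,"rx": 0,"ry": 0,"rz": -0.1},
    {"tx": 0,"ty": 0,"tz": 0,"rx": 0,"ry": 0,"rz": 0}
  ]
}}

```text
time: 10.65
tool_pos: [492.6, -18.6, 96.2]
tcp_rot: [3.14, -0.0, 1.007]
contact_force: [0.8, -0.1, 0.5]
grip_width: 13.9
finger_force: 30.0
```

```bash
python3 - <<'E'
from h import *
o=bot.get_obs();print(o["time"],o["tool_pos"],o["tcp_rot"],o["contact_force"],o["moment"],o["joint_positions"])
E
```

```text
10.65 [492.6443807  -18.55338809  96.2260296 ] [ 3.13994787e+00 -4.97471607e-05  1.00744813e+00] [ 0.81786765 -0.13674681  0.46001975] [-0.36198938 -0.02278918  0.08277297] [-1.92883090e-01  4.35126739e-01  1.78887589e+00 -6.92289530e-04
  9.16038929e-01  3.70886305e-01]
```

Emit:
{"name": "carry_out", "arguments": {
  "plan": [
    {"tx": 0,"ty": 0,"tz": 0,"rx": 0,"ry": 0,"rz": -0.1},
    {"tx": 0,"ty": 0,"tz": 0,"rx": 0,"ry": 0,"rz": -0.1},
    {"tx": 0,"ty": 0,"tz": 0,"rx": 0,"ry": 0,"rz": -0.1},
    {"tx": 0,"ty": 0,"tz": 0,"rx": 0,"ry": 0,"rz": -0.1},
    {"tx": 0,"ty": 0,"tz": 0,"rx": 0,"ry": 0,"rz": -0.1},
    {"tx": 0,"ty": 0,"tz": 0,"rx": 0,"ry": 0,"rz": -0.1},
    {"tx": 0,"ty": 0,"tz": 0,"rx": 0,"ry": 0,"rz": -0.1},
    {"tx": 0,"ty": 0,"tz": 0,"rx": 0,"ry": 0,"rz": -0.1},
    {"tx": 0,"ty": 0,"tz": 0,"rx": 0,"ry": 0,"rz": 0},
    {"tx": 0,"ty": 0,"tz": 0,"rx": 0,"ry": 0,"rz": 0}
  ]
}}

```text
time: 11.65
tool_pos: [493.2, -19.4, 96.3]
tcp_rot: [3.139, -0.002, 0.211]
contact_force: [2.1, -5.3, -1.4]
grip_width: 13.9
finger_force: 30.0
```

```bash
python3 - <<'E'
from h import *
o=bot.get_obs();print(o["time"],o["tool_pos"],o["tcp_rot"],o["contact_force"],o["moment"],o["joint_positions"])
E
```

```text
11.65 [493.23575385 -19.41444294  96.3076901 ] [ 3.13877498e+00 -2.09090820e-03  2.11302394e-01] [ 2.06112911 -5.29419133 -1.38197702] [-1.17708311 -0.23980796  0.12313368] [-0.19358954  0.43534023  1.78820241 -0.00222844  0.91501944  1.1672635 ]
```

Turned to 0.21. I'll open, rise and move clear to check.

Emit:
{"name": "carry_out", "arguments": {
  "plan": [
    {"tx": 0,"ty": 0,"tz": 0,"rx": 0,"ry": 0,"rz": 0},
    {"tx": 0,"ty": 0,"tz": 0,"rx": 0,"ry": 0,"rz": 0},
    {"tx": 0,"ty": 0,"tz": 0,"rx": 0,"ry": 0,"rz": 0},
    {"tx": 0,"ty": 0,"tz": 0,"rx": 0,"ry": 0,"rz": 0},
    {"tx": 0,"ty": 0,"tz": 0,"rx": 0,"ry": 0,"rz": 0},
    {"tx": 0,"ty": 0,"tz": 0,"rx": 0,"ry": 0,"rz": 0},
    {"tx": 0,"ty": 0,"tz": 10,"rx": 0,"ry": 0,"rz": 0},
    {"tx": 0,"ty": 0,"tz": 30,"rx": 0,"ry": 0,"rz": 0},
    {"tx": 0,"ty": 0,"tz": 40,"rx": 0,"ry": 0,"rz": 0},
    {"tx": 0,"ty": 0,"tz": 40,"rx": 0,"ry": 0,"rz": 0}
  ],
  "gripper": 0
}}

```text
time: 12.65
tool_pos: [491.6, -18.1, 218.2]
tcp_rot: [-3.141, 0.0, 0.208]
contact_force: [0.8, -0.4, 0.6]
grip_width: 88.7
finger_force: 0.0
```

Emit:
{"name": "carry_out", "arguments": {
  "plan": [
    {"tx": -3,"ty": 30,"tz": 0,"rx": 0,"ry": 0,"rz": 0},
    {"tx": -3,"ty": 30,"tz": 0,"rx": 0,"ry": 0,"rz": 0},
    {"tx": -3,"ty": 30,"tz": 0,"rx": 0,"ry": 0,"rz": 0},
    {"tx": -3,"ty": 30,"tz": 0,"rx": 0,"ry": 0,"rz": 0},
    {"tx": -3,"ty": 30,"tz": 0,"rx": 0,"ry": 0,"rz": 0},
    {"tx": -3,"ty": 30,"tz": 0,"rx": 0,"ry": 0,"rz": 0},
    {"tx": -3,"ty": 30,"tz": 0,"rx": 0,"ry": 0,"rz": 0},
    {"tx": 0,"ty": 0,"tz": 0,"rx": 0,"ry": 0,"rz": 0}
  ]
}}

```text
time: 13.45
tool_pos: [470.4, 194.7, 217.0]
tcp_rot: [-3.141, -0.001, 0.211]
contact_force: [-0.6, -0.5, 1.4]
grip_width: 92.1
finger_force: 0.0
```

```bash
python3 - <<'E'
from h import *
t=bot.capture("top")[:,:,::-1];s=bot.capture("side")[:,:,::-1]
f=lambda c:cv2.resize(c,None,fx=6,fy=6,interpolation=cv2.INTER_CUBIC)
cv2.imwrite("pics/c5.png",np.hstack([f(t[174:240,242:308]),f(s[175:241,212:278])]))
cv2.imwrite("pics/top2.png",t)
q=lambda X:((w2px("top",X)-[242,174])+.5)*6-.5
for z in(122,):
  for a in(.202,):
    for k in(-33,0,33): print(q((491.3+k*np.cos(a),-18.2+k*np.sin(a),z)))
E
```

```text
[231.74355231 275.25647467]
[212.84256839 185.52208993]
[194.0934456   96.50868169]
```

View pics/c5.png

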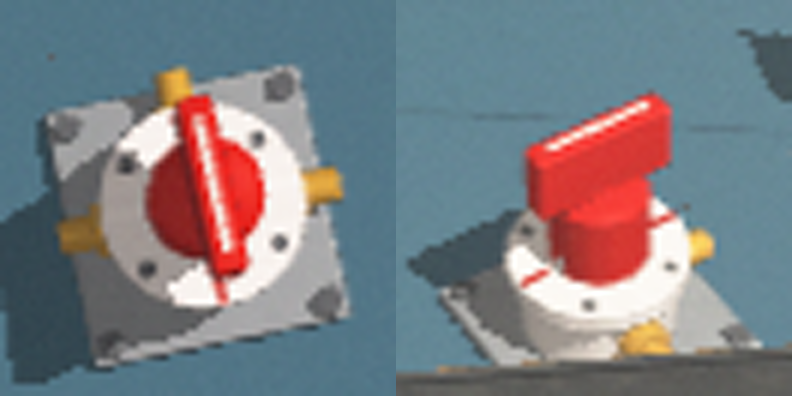

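The bar's white line runs from (200,115) to (228,250) in the left crop, a slope of 0.205. The red marks slope at 0.207 and the plate edges at 0.203. The hub sits flat on the valve and the robot is clear, so I'll hand in.

```bash
python3 -c "
from plant import bot
print(bot.close_job())"
```

```text
the job is handed in; nothing more can be done
None
```

The handle is seated fully home on the grey valve, turned clockwise until its bar lines up with the red marks (to about 0.01 rad in the final image), and released; the job was handed in at about 13.5 s, and pressing forces read between moves stayed under about 8 N.

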